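Put the sockets back in their storage blocks

TASK

Tidy the four wrench sockets away: stand each one upright in the pocket of the storage block made for its size, the smallest socket in the smallest pocket and so on up to the largest in the largest. The hexagonal coupling nut and the flanged bush are not sockets: leave them standing where they are.

Things in the scene. Friction and masses are not known exactly. Their poses are not given: they have to be found in the camera images.
- socket_a: the smallest of four chromed wrench sockets: a loose steel cylinder 22 mm in diameter and 54 mm tall with a shallow groove near its foot, standing upright on the bench with its hexagonal bore (about 20 mm deep) open to the top; origin at the centre of its underside, z up its axis. It belongs in block_a.
- socket_b: the second smallest of four chromed wrench sockets: a loose steel cylinder 31 mm in diameter and 56 mm tall with a shallow groove near its foot, standing upright on the bench with its hexagonal bore (about 20 mm deep) open to the top; origin at the centre of its underside, z up its axis. It belongs in block_b.
- socket_c: the second largest of four chromed wrench sockets: a loose steel cylinder 40 mm in diameter and 58 mm tall with a shallow groove near its foot, standing upright on the bench with its hexagonal bore (about 20 mm deep) open to the top; origin at the centre of its underside, z up its axis. It belongs in block_c.
- socket_d: the largest of four chromed wrench sockets: a loose steel cylinder 49 mm in diameter and 60 mm tall with a shallow groove near its foot, standing upright on the bench with its hexagonal bore (about 20 mm deep) open to the top; origin at the centre of its underside, z up its axis. It belongs in block_d.
- block_a: grey plastic storage block, fixed to the bench, 76 x 76 x 20 mm high, with one square pocket in the middle of its top, sides parallel to the block's, 37 mm wide and 14 mm deep (pocket floor 6 mm above the bench): the smallest pocket of the four; origin at the centre of its underside (below the pocket's centre), x and y along its sides, z up
- block_b: grey plastic storage block, fixed to the bench, 76 x 76 x 20 mm high, with one square pocket in the middle of its top, sides parallel to the block's, 46 mm wide and 14 mm deep (pocket floor 6 mm above the bench): the second smallest pocket of the four; origin at the centre of its underside (below the pocket's centre), x and y along its sides, z up
- block_c: grey plastic storage block, fixed to the bench, 76 x 76 x 20 mm high, with one square pocket in the middle of its top, sides parallel to the block's, 55 mm wide and 14 mm deep (pocket floor 6 mm above the bench): the second largest pocket of the four; origin at the centre of its underside (below the pocket's centre), x and y along its sides, z up
- block_d: grey plastic storage block, fixed to the bench, 76 x 76 x 20 mm high, with one square pocket in the middle of its top, sides parallel to the block's, 64 mm wide and 14 mm deep (pocket floor 6 mm above the bench): the largest pocket of the four; origin at the centre of its underside (below the pocket's centre), x and y along its sides, z up
- coupling_nut: long hexagonal steel coupling nut, not a socket, standing loose on end: 36 mm across flats, 41.6 mm across corners, 48 mm tall, with a small round dark hole in the middle; origin at the centre of its underside, z up; stays where it is
- flanged_bush: flanged steel bush, not a socket, standing loose on its flange: flange 56 mm in diameter and 7 mm thick, above it a round tube 38 mm in diameter with a smooth 26 mm round bore, 50 mm tall in all; origin at the centre of its underside, z up; stays where it is

How it is judged:
At the end, for the whole second after the job is handed in: Each socket stands upright (within 0.1 rad), at rest and released, on the pocket floor of its own block (matched by order of size), its axis within 12 mm of the pocket's centre; the coupling nut and the flanged bush still stand upright, within 25 mm of where they stood (horizontal distance between socket_a and block_a below 0.012 m and z of socket_a in the frame of block_a below 0.009 m and angle between each of socket_a, socket_b, socket_c, socket_d, coupling_nut, flanged_bush's own z axis and vertical below 0.1 rad and linear speed of each of socket_a, socket_b, socket_c, socket_d below 0.02 m/s and angular speed of each of socket_a, socket_b, socket_c, socket_d below 0.2 rad/s and horizontal distance between socket_b and block_b below 0.012 m and z of socket_b in the frame of block_b below 0.009 m and horizontal distance between socket_c and block_c below 0.012 m and z of socket_c in the frame of block_c below 0.009 m and horizontal distance between socket_d and block_d below 0.012 m and z of socket_d in the frame of block_d below 0.009 m and distance of each of coupling_nut, flanged_bush from where it was at the start of the episode below 0.025 m); the robot touches nothing.
It fails at once if the coupling nut is moved more than 25 mm or knocked over (distance of coupling_nut from where it was at the start of the episode above 0.025 m or angle between coupling_nut's own z axis and vertical above 0.5 rad).
It fails at once if the flanged bush is moved more than 25 mm or knocked over (distance of flanged_bush from where it was at the start of the episode above 0.025 m or angle between flanged_bush's own z axis and vertical above 0.5 rad).
It also fails if it takes over 93 s, if anything falls off the work surface, if the arm or the gripper's body presses on something with over 40 N, if the wrist force passes 120 N, or if a joint passes its speed limit or range.

ROBOT

A 7-joint arm with a two-finger parallel gripper is mounted at the origin on a cart in front of the work surface, level with it; the furniture and walls round the work are solid. World frame = base frame: x ahead of the robot, y to its left, z up, the work surface at z = 0. Lengths are in m, angles in rad, forces in N, time in s.
With the tool pointing down it reaches from about 0.4 to 0.85 m from the base axis. Payload 10.4 kg.
Tool frame: the origin (TCP) lies on the centre line of the jaws, within the pads' length; the fingertips stand 17 mm ahead of it and the grasp point (between the pads) lies 2 mm behind it; z points along the fingers, y is the line along which they close (so a half turn about z gives the same grasp; the last joint's range is limited). The gripper opens to 85 mm and grips with 20 to 120 N. Pads are 22 mm wide; open, the fingers measure 114 mm over their backs; the gripper's body (76 mm by 85 mm) begins 54 mm behind the grasp point. The pads swing forward as they close: fully open they stand 13 mm farther back than shut.
Start: joints at [-1.36, 0.332, -0.065, 1.46, 0.022, 1.35, -0.088], TCP at [0.145, 0.608, 0.248] pointing down, gripper open.
Joint ranges: [-2.6, 2.6], [-0.5, 2.12], [-1.47, 1.34], [0.16, 2.42], [-1.27, 4.41], [0.06, 2.06], [-2.6, 2.6]. Speed limits (rad/s): [2.22, 2.22, 2.79, 2.79, 3.14, 3.14, 3.14].

INTERFACE

Orientations are given as a unit quaternion [x, y, z, w].
In Python, from workcell import sensors, imaging, order, spotter gives the robot as it stands. The module is installed in compiled form; this text tells all that it offers.
- The arm moves only by the shell command python3 -m inch 'ROWS' [FORCE]. ROWS is JSON, a list that holds one entry, the list of rows, each a list of 7 numbers: the shift along the tool's x, y, z in m, then the turn, a rotation vector about the tool's x, y, z in rad, then the closure, from -1 (fully open) to 1 (shut). In form: [[[x, y, z, ax, ay, az, hand], ...]]. A call has 1 to 10 rows; each row is the pose to reach, as a shift and turn from the pose commanded when the call began, along the tool's axes at that moment; what a row does not reach only later rows make up. A row lasts 1/10 s, in which the tool goes at most 50 mm and 8.59 degrees, less where a joint would pass 70% of its speed; a pose out of reach is approached as far as the arm can. A call with a gripper value outside its range is refused whole. The fingers move at their own pace and stop on an object; FORCE is the grip in N (left out, the last holds). Time passes only in rows, so rows that repeat a pose let the fingers close. It gives the time, the measured TCP pose, the force, the opening and the grip force at its end, in the units of the state.
- sensors.get_obs(): the state, without advancing time (a new reading comes with each control period).
- imaging.camera(name): name is "scene" or "top" or "wrist"; returns the picture (384x512x3 uint8, blue, green, red); there is no depth.
- imaging.calibration(name): a dict with "mtx" (3x3 intrinsics, pixels), "R" (3x3) and "t" (3): a world point X has camera coordinates R X + t; the wrist camera has in their place "tool_from_camera" (4x4, takes a point from camera to tool coordinates, whose origin is the TCP and whose axes are the flange's). Camera axes: x right, y down, z forward; pixel columns grow to the right and rows downward; lengths in m; the calibration is good to about 2 mm. A picture is of the moment at which its call begins: read the wrist's pose just before it. calibration takes no time and is no camera call.
- order.hand_in(): hands the job in; it is judged then, once.
Trained networks look in the newest picture that a camera, given by its name, has taken for a name from the list of things; names that differ only in an ending like _2 or _b are one class to them, and where a whole thing is asked for, a point or a joint stands for the part that bears it (a point fixed in the world has none). Each returns a list of dicts, best first, with "conf" (0 to 1); they miss things now and then, are a little off and sometimes report something else, mostly with a low value. They report only what shows in the picture. A call takes as long as a camera call.
- spotter.look_for(label, camera): "pixel" ([column, row] in pixels, amid what is visible of it).
The state is a dict: "clock": time; "joint_pos": joint angles; "joint_velocities": joint speeds; "tau": joint torques, N m; "position": TCP position; "ee_rot": TCP orientation; "ft_force": force on the tool from outside, world axes, zero at the start; "torque": the same for the moment, N m; "grip_width": opening from 0.0 (shut) to 1.0 (fully open); "grasp_force": force on a finger pad.
Only numpy, scipy, OpenCV 4.12 (cv2) and the standard library are available. Lean on these libraries where they do the work, as an engineer would, in place of code of your own. Each camera call takes 0.05 s, during which the arm holds its last target. There are 200 camera calls.

## Working session

There is one attempt and no reset: what is moved stays moved. The work goes in short steps, Python scripts to look and compute and a shell command to move; the robot and the scene stay as the last step left them, time stands still between calls to the robot, and variables do not carry over. Pictures are saved under pics/ and viewed, at most 14 in all, crops included, and the job is handed in when it is done.

```bash
mkdir -p pics; cat > h.py <<'E'
import numpy as np, cv2
from workcell import sensors, imaging, order, spotter
from scipy.spatial.transform import Rotation as Rn
def cam(name):
    o=sensors.get_obs(); im=imaging.camera(name); c=imaging.calibration(name)
    K=np.array(c['mtx']).reshape(3,3)
    if name=='wrist':
        T=np.eye(4);T[:3,:3]=Rn.from_quat(o['ee_rot']).as_matrix();T[:3,3]=o['position']
        M=np.linalg.inv(T@np.array(c['tool_from_camera'])); R,t=M[:3,:3],M[:3,3]
    else: R,t=np.array(c['R']),np.array(c['t']).ravel()
    return im,K,R,t
def ray(px,K,R,t):
    d=R.T@np.linalg.inv(K)@np.array([px[0],px[1],1.]); return -R.T@t,d
def atz(px,z,K,R,t):
    o,d=ray(px,K,R,t); return o+d*(z-o[2])/d[2]
def proj(X,K,R,t):
    p=K@(R@np.array(X)+t); return p[:2]/p[2]
E
python3 - <<'E'
from h import *
o=sensors.get_obs();print({k:np.round(v,3) for k,v in o.items()})
for n in ['top','scene','wrist']:
    im,K,R,t=cam(n); cv2.imwrite(f'pics/{n}0.png',im); print(n,'cam at',-R.T@t)
    for l in ['socket_a','block_a','coupling_nut','flanged_bush']:
        print(l,[(np.round(r['pixel']).tolist(),round(r['conf'],2),np.round(atz(r['pixel'],.05 if l[0]!='b' else .02,K,R,t),3)[:2].tolist()) for r in spotter.look_for(l,n)])
E
```

```text
{'clock': np.float64(0.0), 'joint_pos': array([-1.36 ,  0.333, -0.065,  1.461,  0.022,  1.35 , -0.088]), 'joint_velocities': array([-0.002,  0.001,  0.   ,  0.001,  0.   , -0.   ,  0.   ]), 'tau': array([-1.0000e-03, -6.2545e+01,  4.9000e-02, -3.9161e+01,  1.6000e-02,
        1.0000e-02, -0.0000e+00]), 'position': array([0.145, 0.608, 0.247]), 'ee_rot': array([ 0.117,  0.993, -0.001, -0.   ]), 'ft_force': array([ 0.372, -1.052, -0.529]), 'torque': array([0.012, 0.031, 0.021]), 'grasp_force': np.float64(0.0), 'grip_width': np.float64(1.0)}
top cam at [0.36948539 0.11934755 1.06735881]
socket_a [([156.0, 242.0], 0.57, [0.439, 0.375]), ([158.0, 202.0], 0.54, [0.546, 0.372])]
block_a [([311.0, 245.0], 0.74, [0.424, -0.036]), ([297.0, 155.0], 0.72, [0.678, -0.009]), ([349.0, 195.0], 0.67, [0.561, -0.148]), ([338.0, 157.0], 0.64, [0.67, -0.125])]
coupling_nut [([259.0, 200.0], 0.59, [0.544, 0.103])]
flanged_bush [([211.0, 242.0], 0.53, [0.437, 0.231])]
scene cam at [-0.02622958 -0.30821726  0.51395908]
socket_a [([164.0, 169.0], 0.87, [0.523, 0.333]), ([337.0, 275.0], 0.73, [0.427, -0.165]), ([201.0, 178.0], 0.65, [0.541, 0.228]), ([128.0, 184.0], 0.65, [0.429, 0.354])]
block_a [([359.0, 246.0], 0.94, [0.552, -0.159]), ([317.0, 197.0], 0.91, [0.662, -0.014]), ([369.0, 213.0], 0.78, [0.668, -0.136]), ([272.0, 261.0], 0.62, [0.423, -0.041])]
coupling_nut [([245.0, 204.0], 0.58, [0.513, 0.082])]
flanged_bush [([171.0, 211.0], 0.59, [0.406, 0.194])]
wrist cam at [0.07619005 0.62365272 0.3736705 ]
socket_a []
block_a []
coupling_nut []
flanged_bush []
```

```bash
python3 -c "
import cv2
a=cv2.imread('pics/top0.png')[120:300,110:400]; cv2.imwrite('pics/top0c.png',cv2.resize(a,None,fx=2.7,fy=2.7,interpolation=cv2.INTER_CUBIC))
a=cv2.imread('pics/scene0.png')[110:330,80:440]; cv2.imwrite('pics/scene0c.png',cv2.resize(a,None,fx=2.2,fy=2.2,interpolation=cv2.INTER_CUBIC))"
```

```text
(no output)
```

View pics/top0c.png

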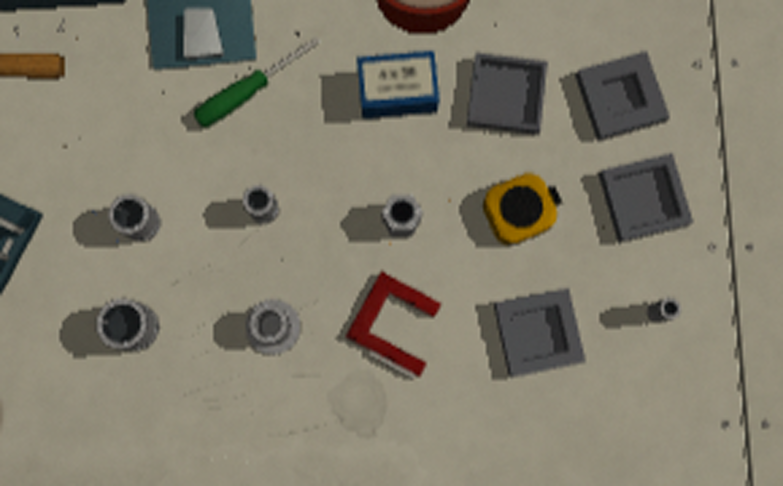

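View pics/scene0c.png

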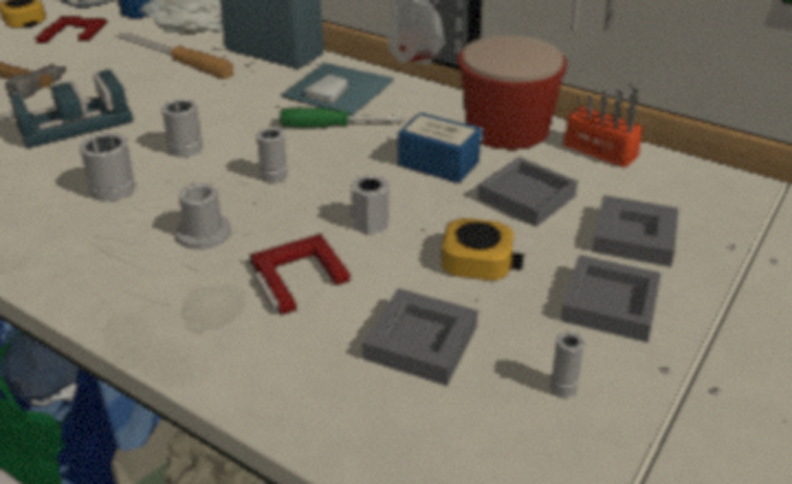

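The pictures show, in top pixels: socket d (155,240), c (158,199), b (206,194), a (358,234), nut (259,199) and bush (211,241). The pocket sizes put block d at (298,154), a at (340,155), c at (349,193) and b at (309,243). Next I triangulate these from both views.

```bash
python3 - <<'E'
from h import *
_,K1,R1,t1=cam('top');_,K2,R2,t2=cam('scene')
T=lambda p:(110+p[0]/2.7-.3,120+p[1]/2.7-.3); S=lambda p:(80+p[0]/2.2-.3,110+p[1]/2.2-.3)
pts=dict(d=((121,323),(107,148)),c=((129,212),(182,108)),b=((258,200),(271,135)),a=((670,308),(569,342)),nut=((402,211),(370,184)),bush=((269,323),(200,190)),
Bd=((511,92),(527,184)),Ba=((622,93),(637,220)),Bc=((644,195),(612,287)),Bb=((538,330),(422,324)))
for k,(p,q) in pts.items():
    X=cv2.triangulatePoints(K1@np.c_[R1,t1],K2@np.c_[R2,t2],np.array(T(p)),np.array(S(q))).ravel();X=X[:3]/X[3]
    z=.02 if k[0]=='B' else dict(a=.054,b=.056,c=.058,d=.06,nut=.048,bush=.05)[k]
    print(k,np.round(X,3),np.round(atz(T(p),z,K1,R1,t1),3),np.round(atz(S(q),z,K2,R2,t2),3))
# block orientations: top-face far edges
for k,p,q in [('Bd',(477,55),(546,60)),('Ba',(580,72),(648,54)),('Bc',(600,168),(674,156)),('Bb',(497,304),(568,290))]:
    e=atz(T(p),.02,K1,R1,t1)-atz(T(q),.02,K1,R1,t1); print(k,np.degrees(np.arctan2(-e[0],e[1])),np.linalg.norm(e))
E
```

```text
d [0.448 0.377 0.051] [0.445 0.376 0.06 ] [0.44  0.362 0.06 ]
c [0.556 0.372 0.053] [0.554 0.372 0.058] [0.55  0.363 0.058]
b [0.565 0.245 0.052] [0.564 0.245 0.056] [0.561 0.24  0.056]
a [ 0.449 -0.157  0.052] [ 0.449 -0.157  0.054] [ 0.446 -0.158  0.054]
nut [0.552 0.103 0.047] [0.551 0.103 0.048] [0.551 0.102 0.048]
bush [0.444 0.234 0.052] [0.443 0.235 0.05 ] [0.446 0.235 0.05 ]
Bd [ 0.68  -0.013  0.019] [ 0.681 -0.015  0.02 ] [ 0.678 -0.013  0.02 ]
Ba [ 0.678 -0.132  0.02 ] [ 0.678 -0.131  0.02 ] [ 0.679 -0.133  0.02 ]
Bc [ 0.569 -0.149  0.018] [ 0.568 -0.147  0.02 ] [ 0.567 -0.15   0.02 ]
Bb [ 0.433 -0.032  0.018] [ 0.432 -0.032  0.02 ] [ 0.432 -0.034  0.02 ]
Bd -5.3375801462871015 0.0730132898971676
Ba 14.228773219090229 0.075470747611652
Bc 8.260851629570592 0.07856515997211308
Bb 9.91433927549599 0.07358579862219156
```

```bash
cat > to.py <<'E'
import sys; from h import *
# to.py x y z yawdeg : tool shift+turn to place TCP there, tool pointing down, tool y at yaw from world +y (ccw)
x,y,z,w=map(float,sys.argv[1:5]); o=sensors.get_obs()
r=Rn.from_quat(o['ee_rot']); c,s=np.cos(np.radians(w)),np.sin(np.radians(w))
G=Rn.from_matrix(np.array([[-c,-s,0],[-s,c,0],[0,0,-1.]]))
print('clock',round(o['clock'],2),'at',np.round(o['position'],4),'shift',np.round(r.inv().apply(np.array([x,y,z])-o['position']),4),'turn',np.round((r.inv()*G).as_rotvec(),4),'j',np.round(o['joint_pos'],2),'f',np.round(o['ft_force'],1))
E
cat > look.py <<'E'
import sys; from h import *
# look.py label z [picname]: wrist view, candidates at height z
im,K,R,t=cam('wrist')
if len(sys.argv)>3: cv2.imwrite('pics/'+sys.argv[3]+'.png',im)
for r in spotter.look_for(sys.argv[1],'wrist'): print(np.round(r['pixel']),round(r['conf'],2),np.round(atz(r['pixel'],float(sys.argv[2]),K,R,t),4))
E
S='[-0.346,-0.156,0.047,0,0,-0.235,-1]'; python3 -m inch "[[[-0.346,-0.156,0.047,0,0,-0.235,-1],[-0.346,-0.156,0.047,0,0,-0.235,-1],[-0.346,-0.156,0.047,0,0,-0.235,-1],[-0.346,-0.156,0.047,0,0,-0.235,-1],[-0.346,-0.156,0.047,0,0,-0.235,-1],[-0.346,-0.156,0.047,0,0,-0.235,-1],[-0.346,-0.156,0.047,0,0,-0.235,-1],[-0.346,-0.156,0.047,0,0,-0.235,-1],[-0.346,-0.156,0.047,0,0,-0.235,-1],[-0.346,-0.156,0.047,0,0,-0.235,-1]]]"
python3 to.py 0.445 0.376 0.2 0; python3 look.py socket_d 0.06 w1
```

```text
clock: 1.85
position: [0.4455, 0.3758, 0.2012]
ee_rot: [0.0, 1.0, 0.0, -0.0]
ft_force: [-0.0, -0.2, 1.1]
grip_width: 0.999
grasp_force: 0.0
clock 1.85 at [0.4455 0.3758 0.2012] shift [0.0005 0.0002 0.0012] turn [ 0.     -0.0003 -0.0003] j [-0.88  0.27  0.12  1.65 -0.03  1.23  0.82] f [-0.  -0.2  1.1]
[251. 278.] 0.81 [0.5389 0.3724 0.06  ]
[253. 184.] 0.75 [0.4434 0.3744 0.06  ]
```

View pics/w1.png

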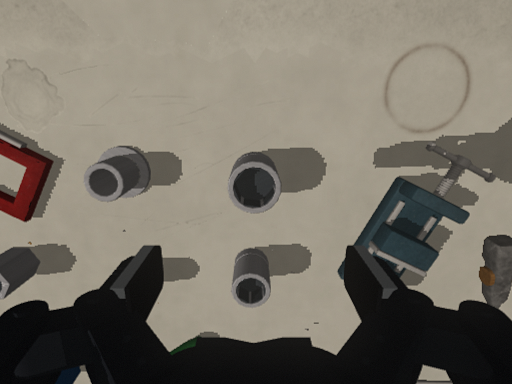

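The rim of socket d is at (254,187) and c's is at (251,288), about where I estimated. The vise lies to the right and is clear of the jaws.

```bash
python3 -m inch '[[[0,-0.001,0.05,0,0,0,-1],[0,-0.001,0.10,0,0,0,-1],[0,-0.001,0.14,0,0,0,-1],[0,-0.001,0.161,0,0,0,-1],[0,-0.001,0.161,0,0,0,-1],[0,-0.001,0.161,0,0,0,1],[0,-0.001,0.161,0,0,0,1],[0,-0.001,0.161,0,0,0,1],[0,-0.001,0.161,0,0,0,1],[0,-0.001,0.161,0,0,0,1]]]' 60
python3 -m inch '[[[0,0,0,0,0,0,1],[0,0,0,0,0,0,1],[0,0,0,0,0,0,1],[0,0,-0.03,0,0,0,1],[0,0,-0.08,0,0,0,1],[0,0,-0.13,0,0,0,1],[0,0,-0.13,0,0,0,1]]]'
python3 to.py 0.680 -0.014 0.17 0
```

```text
clock: 2.95
position: [0.446, 0.3764, 0.0425]
ee_rot: [-0.001, 1.0, 0.001, 0.001]
ft_force: [-1.5, 0.2, 5.9]
grip_width: 0.557
grasp_force: 61.1
clock: 3.65
position: [0.4482, 0.3777, 0.179]
ee_rot: [-0.0, 1.0, 0.005, 0.005]
ft_force: [0.8, 0.1, -2.9]
grip_width: 0.559
grasp_force: 63.0
clock 3.65 at [0.4482 0.3777 0.179 ] shift [-0.2314 -0.392   0.0073] turn [0.0096 0.0092 0.0009] j [-0.88  0.28  0.12  1.68 -0.04  1.17  0.82] f [ 0.8  0.1 -2.9]
```

```bash
python3 -m inch '[[[-0.234,-0.389,0,0,0,0,1],[-0.234,-0.389,0,0,0,0,1],[-0.234,-0.389,0,0,0,0,1],[-0.234,-0.389,0,0,0,0,1],[-0.234,-0.389,0,0,0,0,1],[-0.234,-0.389,0,0,0,0,1],[-0.234,-0.389,0,0,0,0,1],[-0.234,-0.389,0,0,0,0,1],[-0.234,-0.389,0,0,0,0,1],[-0.234,-0.389,0,0,0,0,1]]]'
python3 -m inch '[[[0,0,0,0,0,0,1],[0,0,0,0,0,0,1],[0,0,0,0,0,0,1]]]'
python3 to.py 0.680 -0.014 0.17 0;python3 look.py block_d 0.02 w2
```

```text
clock: 4.65
position: [0.6811, -0.0225, 0.1705]
ee_rot: [0.004, 1.0, -0.002, 0.001]
ft_force: [-1.2, -0.8, -2.3]
grip_width: 0.558
grasp_force: 63.0
clock: 4.95
position: [0.6794, -0.0114, 0.1705]
ee_rot: [-0.002, 1.0, 0.001, 0.0]
ft_force: [-0.4, 1.2, -2.5]
grip_width: 0.559
grasp_force: 63.0
clock 4.95 at [ 0.6794 -0.0114  0.1705] shift [-0.0006 -0.0026  0.0005] turn [0.0013 0.     0.0038] j [-0.28  0.51  0.33  1.41 -0.17  1.24  1.64] f [-0.4  1.2 -2.5]
[249. 173.] 0.86 [ 0.6694 -0.0162  0.02  ]
[123. 180.] 0.76 [ 0.6758 -0.1322  0.02  ]
```

View pics/w2.png

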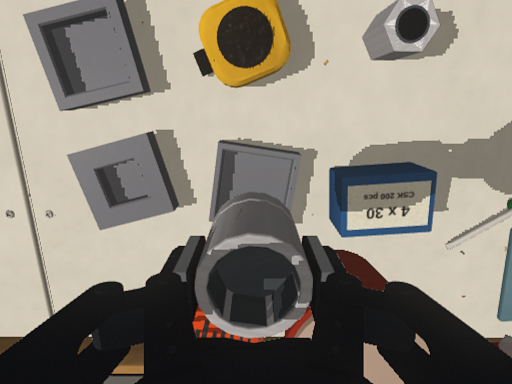

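The wrist view shows block d's near corners at (219,142) and (301,152). Block a's corners are about (68,155), (150,133) and (101,229).

```bash
python3 - <<'E'
from h import *
_,K,R,t=cam('wrist')
f=lambda p:atz(p,.02,K,R,t)
a,b=f((219,142)),f((301,152));e=b-a;print(a,b,np.linalg.norm(e),'yaw',np.degrees(np.arctan2(-e[0],e[1])))
e/=np.linalg.norm(e);print('centre d',(a+b)/2+.038*np.array([e[1],-e[0],0]))
q=[f(p) for p in[(68,155),(150,133),(101,229)]];print('a',(q[1]+q[2])/2,np.linalg.norm(q[0]-q[1]),np.linalg.norm(q[0]-q[2]))
o,_=ray((0,0),K,R,t);print(o)
E
python3 to.py 0.680 -0.014 0.17 0
```

```text
[ 0.64128246 -0.04325696  0.02      ] [0.64994621 0.03019492 0.02      ] 0.07396107327135827 yaw -6.727035092301801
centre d [ 0.68335273 -0.01098232  0.02      ]
a [ 0.67937872 -0.13178067  0.02      ] 0.07816300563811829 0.07450090362201031
[ 0.60891792 -0.0130686   0.29588947]
clock 5.1 at [ 0.6795 -0.0123  0.1705] shift [-0.0005 -0.0017  0.0005] turn [0.0006 0.0001 0.0029] j [-0.28  0.51  0.33  1.41 -0.17  1.24  1.64] f [-1.  -0.5 -2.9]
```

```bash
python3 -m inch '[[[-0.002,0.002,0.04,0,0,0,1],[-0.002,0.002,0.08,0,0,0,1],[-0.002,0.002,0.1,0,0,0,1],[-0.002,0.002,0.112,0,0,0,1],[-0.002,0.002,0.117,0,0,0,1],[-0.002,0.002,0.12,0,0,0,1],[-0.002,0.002,0.122,0,0,0,1],[-0.002,0.002,0.122,0,0,0,1],[-0.002,0.002,0.122,0,0,0,1]]]'
```

```text
clock: 6.0
position: [0.6821, -0.0116, 0.0491]
ee_rot: [-0.001, 1.0, 0.0, 0.001]
ft_force: [0.2, 0.3, -2.4]
grip_width: 0.553
grasp_force: 63.0
```

```bash
python3 -m inch '[[[0,0,0.001,0,0,0,1],[0,0,0.002,0,0,0,1],[0,0,0.002,0,0,0,1],[0,0,0.002,0,0,0,1]]]'
python3 -m inch '[[[0,0,0,0,0,0,-0.5],[0,0,0,0,0,0,-0.5],[0,0,0,0,0,0,-0.5],[0,0,0,0,0,0,-0.5],[0,0,-0.03,0,0,0,-0.5],[0,0,-0.07,0,0,0,-0.5],[0,0,-0.12,0,0,0,-0.5],[0,0,-0.12,0,0,0,-0.5]]]'
python3 to.py 0.555 0.373 0.17 0
```

```text
clock: 6.4
position: [0.6823, -0.0116, 0.0486]
ee_rot: [-0.001, 1.0, 0.0, 0.001]
ft_force: [-7.0, 0.8, 13.3]
grip_width: 0.555
grasp_force: 64.7
clock: 7.2
position: [0.6852, -0.012, 0.1743]
ee_rot: [-0.0, 1.0, 0.0, 0.006]
ft_force: [0.5, -0.6, 0.1]
grip_width: 0.75
grasp_force: 0.0
clock 7.2 at [ 0.6852 -0.012   0.1743] shift [0.1299 0.3851 0.003 ] turn [0.0006 0.0115 0.0008] j [-0.28  0.51  0.33  1.4  -0.17  1.24  1.63] f [ 0.5 -0.6  0.1]
```

```bash
python3 -m inch '[[[0.13,0.385,0,0,0,0,-1],[0.13,0.385,0,0,0,0,-1],[0.13,0.385,0,0,0,0,-1],[0.13,0.385,0,0,0,0,-1],[0.13,0.385,0,0,0,0,-1],[0.13,0.385,0,0,0,0,-1],[0.13,0.385,0,0,0,0,-1],[0.13,0.385,0,0,0,0,-1],[0.13,0.385,0,0,0,0,-1],[0.13,0.385,0,0,0,0,-1]]]'
python3 -m inch '[[[0,0,0,0,0,0,-1],[0,0,0,0,0,0,-1],[0,0,0,0,0,0,-1]]]'
python3 to.py 0.553 0.373 0.17 0;python3 look.py socket_c 0.058 w3
python3 - <<'E'
from h import *
im,K,R,t=cam('top'); cv2.imwrite('pics/t1.png',cv2.resize(im[120:300,110:400],None,fx=2.7,fy=2.7,interpolation=cv2.INTER_CUBIC))
E
```

```text
clock: 8.2
position: [0.5499, 0.3755, 0.1658]
ee_rot: [-0.003, 1.0, 0.0, -0.0]
ft_force: [1.5, -0.7, 0.1]
grip_width: 0.999
grasp_force: 0.0
clock: 8.5
position: [0.5522, 0.3716, 0.1664]
ee_rot: [0.001, 1.0, -0.0, 0.0]
ft_force: [0.4, -0.6, -0.3]
grip_width: 1.004
grasp_force: 0.0
clock 8.5 at [0.5522 0.3716 0.1664] shift [-0.0008  0.0014 -0.0036] turn [-0.0003  0.0004 -0.0013] j [-0.81  0.47  0.2   1.46 -0.1   1.22  0.97] f [ 0.4 -0.6 -0.3]
[111. 204.] 0.88 [0.5584 0.2568 0.058 ]
[255. 192.] 0.68 [0.5481 0.3724 0.058 ]
```

View pics/w3.png

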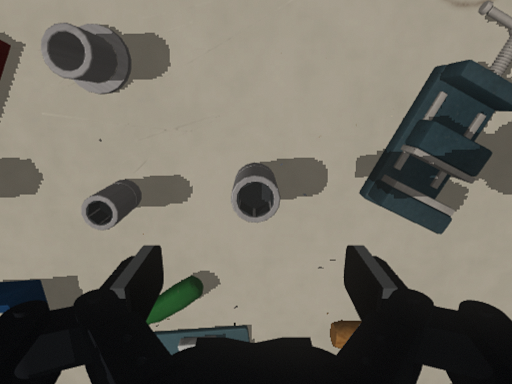

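View pics/t1.png

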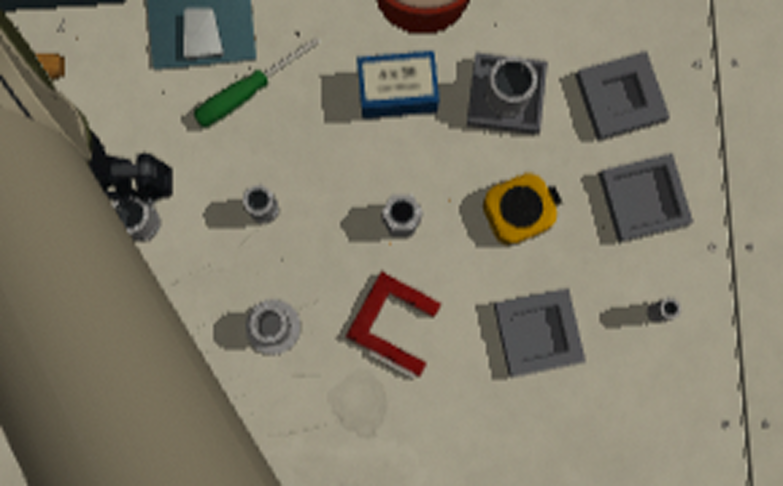

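Socket d stands in its pocket. Socket c's rim is at (256,198), under the gripper, so I grasp it.

```bash
python3 -m inch '[[[-0.001,0.002,0.05,0,0,0,-1],[-0.001,0.002,0.1,0,0,0,-1],[-0.001,0.002,0.127,0,0,0,-1],[-0.001,0.002,0.127,0,0,0,-1],[-0.001,0.002,0.127,0,0,0,1],[-0.001,0.002,0.127,0,0,0,1],[-0.001,0.002,0.127,0,0,0,1],[-0.001,0.002,0.127,0,0,0,1],[-0.001,0.002,0.127,0,0,0,1],[-0.001,0.002,0.127,0,0,0,1]]]' 60
python3 -m inch '[[[0,0,0,0,0,0,1],[0,0,0,0,0,0,1],[0,0,0,0,0,0,1],[0,0,-0.03,0,0,0,1],[0,0,-0.08,0,0,0,1],[0,0,-0.13,0,0,0,1],[0,0,-0.13,0,0,0,1],[0,0,-0.13,0,0,0,1],[0,0,-0.13,0,0,0,1]]]'
python3 to.py 0.568 -0.148 0.17 0
```

```text
clock: 9.65
position: [0.5535, 0.3758, 0.0418]
ee_rot: [-0.0, 1.0, 0.001, 0.001]
ft_force: [0.2, -0.2, 7.1]
grip_width: 0.454
grasp_force: 60.2
clock: 10.55
position: [0.5516, 0.3749, 0.1682]
ee_rot: [-0.001, 1.0, -0.0, -0.001]
ft_force: [-0.2, -0.0, -3.4]
grip_width: 0.456
grasp_force: 60.7
clock 10.55 at [0.5516 0.3749 0.1682] shift [-0.0158 -0.5229 -0.0014] turn [-0.0009 -0.0015  0.0013] j [-0.81  0.48  0.2   1.45 -0.1   1.23  0.97] f [-0.2 -0.  -3.4]
```

```bash
python3 -m inch '[[[-0.016,-0.523,0,0,0,0,1],[-0.016,-0.523,0,0,0,0,1],[-0.016,-0.523,0,0,0,0,1],[-0.016,-0.523,0,0,0,0,1],[-0.016,-0.523,0,0,0,0,1],[-0.016,-0.523,0,0,0,0,1],[-0.016,-0.523,0,0,0,0,1],[-0.016,-0.523,0,0,0,0,1],[-0.016,-0.523,0,0,0,0,1],[-0.016,-0.523,0,0,0,0,1]]]'
python3 -m inch '[[[0,0,0,0,0,0,1],[0,0,0,0,0,0,1],[0,0,0,0,0,0,1],[0,0,0,0,0,0,1],[0,0,0,0,0,0,1]]]'
python3 to.py 0.568 -0.148 0.17 0;python3 look.py block_d 0.02 w4;python3 to.py 0.568 -0.148 0.17 0
```

```text
clock: 11.55
position: [0.567, -0.1262, 0.1678]
ee_rot: [-0.001, 1.0, 0.0, -0.001]
ft_force: [1.5, -0.0, -1.8]
grip_width: 0.45
grasp_force: 61.0
clock: 12.05
position: [0.5682, -0.1232, 0.169]
ee_rot: [-0.002, 1.0, 0.0, -0.0]
ft_force: [-0.1, -0.1, -2.2]
grip_width: 0.447
grasp_force: 61.2
clock 12.05 at [ 0.5682 -0.1232  0.169 ] shift [ 0.0003 -0.0248 -0.001 ] turn [ 0.0004 -0.0004  0.0032] j [-0.23  0.31  0.44  1.7  -0.14  1.16  1.82] f [-0.1 -0.1 -2.2]
[360.  38.] 0.92 [ 0.4456 -0.0379  0.02  ]
[368. 261.] 0.84 [ 0.6462 -0.01    0.02  ]
[219. 179.] 0.75 [ 0.5635 -0.1554  0.02  ]
[218. 322.] 0.54 [ 0.7185 -0.1603  0.02  ]
clock 12.15 at [ 0.5682 -0.1237  0.1692] shift [ 0.0003 -0.0243 -0.0008] turn [ 0.0003 -0.0001  0.0025] j [-0.23  0.31  0.44  1.7  -0.14  1.16  1.82] f [ 0.6 -0.8 -2. ]
```

View pics/w4.png

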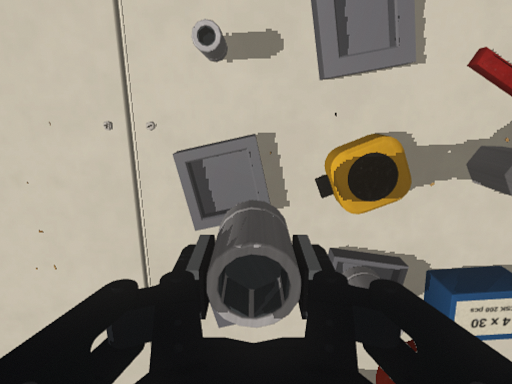

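```bash
python3 - <<'E'
from h import *
_,K,R,t=cam('wrist')
f=lambda p:atz(p,.02,K,R,t)
a,b=f((174,153)),f((256,135));e=b-a;print(a,b,np.linalg.norm(e),'yaw',np.degrees(np.arctan2(-e[0],e[1])))
e/=np.linalg.norm(e);print('centre c',(a+b)/2+.038*np.array([e[1],-e[0],0]))
q=[f(p) for p in[(321,79),(415,66)]];print('b near edge',q,np.linalg.norm(q[0]-q[1]))
print('socket a',atz((206,36),.054,K,R,t))
E
```

```text
[ 0.53965696 -0.19553978  0.02      ] [ 0.5235653  -0.12221417  0.02      ] 0.07507053886357969 yaw 12.377624618848667
centre c [ 0.56872786 -0.15073153  0.02      ]
b near edge [array([ 0.47709668, -0.06794633,  0.02      ]), array([0.46676145, 0.00936756, 0.02      ])] 0.07800163697036058
socket a [ 0.4512518  -0.15832198  0.054     ]
```

```bash
python3 -m inch '[[[0,-0.024,0,0,0,0,1],[0,-0.024,0,0,0,0,1],[0,-0.024,0,0,0,0,1],[0,-0.024,0,0,0,0,1]]]'
```

```text
clock: 12.6
position: [0.5683, -0.1477, 0.1692]
ee_rot: [-0.001, 1.0, 0.0, -0.0]
ft_force: [0.2, 0.2, -2.6]
grip_width: 0.452
grasp_force: 61.2
```

```bash
python3 -m inch '[[[0,-0.001,0.04,0,0,0,1],[0,-0.001,0.08,0,0,0,1],[0,-0.001,0.1,0,0,0,1],[0,-0.001,0.112,0,0,0,1],[0,-0.001,0.117,0,0,0,1],[0,-0.001,0.12,0,0,0,1],[0,-0.001,0.122,0,0,0,1],[0,-0.001,0.122,0,0,0,1],[0,-0.001,0.122,0,0,0,1]]]'
python3 -m inch '[[[0,0,0.001,0,0,0,1],[0,0,0.001,0,0,0,1],[0,0,0.001,0,0,0,1]]]'
```

```text
clock: 13.5
position: [0.5686, -0.1495, 0.048]
ee_rot: [-0.001, 1.0, 0.0, 0.001]
ft_force: [-0.2, -0.5, -1.8]
grip_width: 0.453
grasp_force: 61.2
clock: 13.8
position: [0.5687, -0.1496, 0.0478]
ee_rot: [-0.001, 1.0, 0.0, 0.001]
ft_force: [-4.6, 1.6, 9.8]
grip_width: 0.455
grasp_force: 62.5
```

```bash
python3 -m inch '[[[0,0,0,0,0,0,-0.5],[0,0,0,0,0,0,-0.5],[0,0,0,0,0,0,-0.5],[0,0,0,0,0,0,-0.5],[0,0,-0.03,0,0,0,-0.5],[0,0,-0.07,0,0,0,-0.5],[0,0,-0.12,0,0,0,-0.5],[0.05,-0.004,-0.12,0,0,0,-0.5],[0.1,-0.009,-0.12,0,0,0,-0.5],[0.118,-0.009,-0.12,0,0,0,-0.5]]]'
python3 -m inch '[[[0,0,0,0,0,0,-0.4],[0,0,0,0,0,0,-0.4],[0,0,0,0,0,0,-0.4]]]'
python3 to.py 0.450 -0.158 0.17 0;python3 look.py socket_a 0.054 w5
```

```text
clock: 14.8
position: [0.4464, -0.1597, 0.1661]
ee_rot: [0.001, 1.0, 0.001, -0.0]
ft_force: [0.3, 1.1, -0.2]
grip_width: 0.751
grasp_force: 0.0
clock: 15.1
position: [0.4511, -0.1585, 0.1664]
ee_rot: [-0.001, 1.0, -0.0, 0.0]
ft_force: [0.8, 0.4, -0.2]
grip_width: 0.7
grasp_force: 0.0
clock 15.1 at [ 0.4511 -0.1585  0.1664] shift [ 0.0011  0.0005 -0.0036] turn [-0.0002  0.0004  0.0018] j [-0.21  0.06  0.48  1.97 -0.03  1.12  1.85] f [ 0.8  0.4 -0.2]
[255. 191.] 0.92 [ 0.4472 -0.1579  0.054 ]
[262. 310.] 0.77 [ 0.5588 -0.1509  0.054 ]
```

View pics/w5.png

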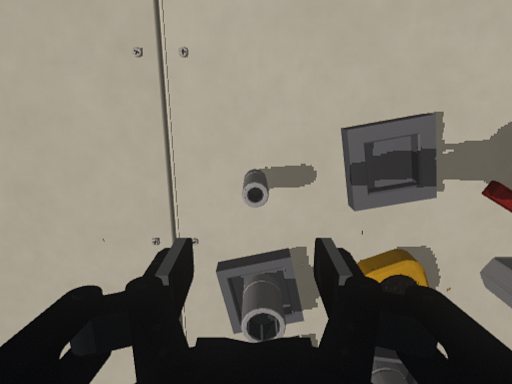

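Socket a's rim is at (256,194), as predicted, and c stands in its pocket. Block b's corners are (342,127), (435,114), (436,195) and (352,210).

```bash
python3 - <<'E'
from h import *
_,K,R,t=cam('wrist')
q=np.array([atz(p,.02,K,R,t) for p in[(342,127),(435,114),(436,195),(352,210)]]);print('b',q,q.mean(0),(q[0]+q[2])/2,(q[1]+q[3])/2)
E
python3 -m inch '[[[0.001,0,0.05,0,0,0,-0.4],[0.001,0,0.1,0,0,0,-0.4],[0.001,0,0.126,0,0,0,-0.4],[0.001,0,0.126,0,0,0,-0.4],[0.001,0,0.126,0,0,0,1],[0.001,0,0.126,0,0,0,1],[0.001,0,0.126,0,0,0,1],[0.001,0,0.126,0,0,0,1],[0.001,0,0.126,0,0,0,1],[0.001,0,0.126,0,0,0,1]]]' 50
python3 -m inch '[[[0,0,0,0,0,0,1],[0,0,0,0,0,0,1],[0,0,0,0,0,0,1],[0,0,-0.03,0,0,0,1],[0,0,-0.08,0,0,0,1],[0,0,-0.13,0,0,0,1],[0,0,-0.13,0,0,0,1],[0,0,-0.13,0,0,0,1],[0,0,-0.13,0,0,0,1]]]'
python3 to.py 0.679 -0.132 0.17 0
```

```text
b [[ 0.39895843 -0.08283493  0.02      ]
 [ 0.38792436 -0.00427147  0.02      ]
 [ 0.46006239  0.00872213  0.02      ]
 [ 0.47482165 -0.06722317  0.02      ]] [ 0.43044171 -0.03640186  0.02      ] [ 0.42951041 -0.0370564   0.02      ] [ 0.43137301 -0.03574732  0.02      ]
clock: 16.25
position: [0.4506, -0.1588, 0.0422]
ee_rot: [-0.001, 1.0, 0.0, 0.002]
ft_force: [-1.0, 1.0, 6.0]
grip_width: 0.236
grasp_force: 48.6
clock: 17.15
position: [0.4488, -0.1585, 0.17]
ee_rot: [-0.001, 1.0, 0.0, -0.0]
ft_force: [0.3, 0.2, -1.2]
grip_width: 0.24
grasp_force: 49.0
clock 17.15 at [ 0.4488 -0.1585  0.17  ] shift [-0.2303  0.0262 -0.    ] turn [ 0.0005 -0.0003  0.0013] j [-0.23  0.06  0.49  1.97 -0.03  1.13  1.85] f [ 0.3  0.2 -1.2]
```

```bash
python3 -m inch '[[[-0.05,0.006,0,0,0,0,1],[-0.1,0.012,0,0,0,0,1],[-0.15,0.018,0,0,0,0,1],[-0.2,0.024,0,0,0,0,1],[-0.23,0.027,0,0,0,0,1],[-0.23,0.027,0,0,0,0,1],[-0.23,0.027,0,0,0,0,1],[-0.23,0.027,0,0,0,0,1],[-0.23,0.027,0,0,0,0,1],[-0.23,0.027,0,0,0,0,1]]]'
python3 look.py block_a 0.02 w6;python3 to.py 0.679 -0.132 0.17 0
```

```text
clock: 18.15
position: [0.6786, -0.1316, 0.1707]
ee_rot: [-0.0, 1.0, 0.0, 0.0]
ft_force: [0.7, 0.3, -0.4]
grip_width: 0.242
grasp_force: 49.1
[354. 166.] 0.85 [ 0.6616 -0.0409  0.02  ]
[253.  65.] 0.82 [ 0.5766 -0.1326  0.02  ]
[510.  40.] 0.75 [0.5576 0.0769 0.02  ]
[250. 179.] 0.71 [ 0.6741 -0.1351  0.02  ]
clock 18.25 at [ 0.6789 -0.1314  0.1707] shift [-0.0001 -0.0006  0.0007] turn [0.0003 0.0005 0.001 ] j [-0.19  0.55  0.46  1.38 -0.25  1.26  1.86] f [-0.6 -0.1 -1.2]
```

View pics/w6.png

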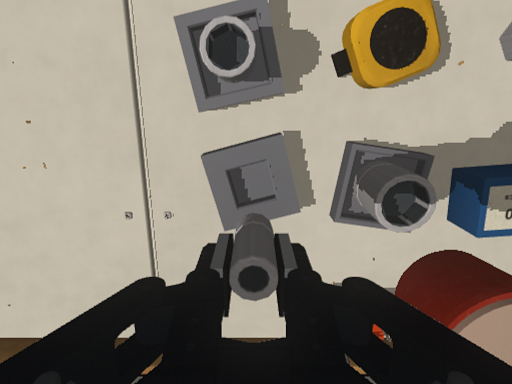

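Socket c is in its pocket. Block a's corners average (251,182), which puts the pocket at about (0.678, -0.133), so I lower socket a.

```bash
python3 -m inch '[[[0.001,-0.001,0.04,0,0,0,1],[0.001,-0.001,0.08,0,0,0,1],[0.001,-0.001,0.1,0,0,0,1],[0.001,-0.001,0.112,0,0,0,1],[0.001,-0.001,0.118,0,0,0,1],[0.001,-0.001,0.121,0,0,0,1],[0.001,-0.001,0.123,0,0,0,1],[0.001,-0.001,0.123,0,0,0,1],[0.001,-0.001,0.123,0,0,0,1]]]'
python3 -m inch '[[[0,0,0.001,0,0,0,1],[0,0,0.001,0,0,0,1],[0,0,0.001,0,0,0,1]]]'
```

```text
clock: 19.15
position: [0.6788, -0.1325, 0.0483]
ee_rot: [-0.001, 1.0, -0.0, 0.001]
ft_force: [0.8, -0.9, 2.4]
grip_width: 0.243
grasp_force: 49.2
clock: 19.45
position: [0.679, -0.1325, 0.0483]
ee_rot: [-0.001, 1.0, 0.0, 0.001]
ft_force: [-3.4, 1.5, 11.1]
grip_width: 0.239
grasp_force: 50.3
```

```bash
python3 -m inch '[[[0,0,0,0,0,0,0],[0,0,0,0,0,0,0],[0,0,0,0,0,0,0],[0,0,0,0,0,0,0],[0,0,-0.03,0,0,0,0],[0,0,-0.07,0,0,0,0],[0,0,-0.12,0,0,0,0],[0.015,0.05,-0.12,0,0,0,-0.6],[0.03,0.1,-0.12,0,0,0,-0.6],[0.045,0.15,-0.12,0,0,0,-0.6]]]'
python3 -m inch '[[[0.069,0.228,0,0,0,0,-0.6],[0.069,0.228,0,0,0,0,-0.6],[0.069,0.228,0,0,0,0,-0.6],[0.069,0.228,0,0,0,0,-0.6],[0.069,0.228,0,0,0,0,-0.6],[0.069,0.228,0,0,0,0,-0.6],[0.069,0.228,0,0,0,0,-0.6],[0.069,0.228,0,0,0,0,-0.6],[0.069,0.228,0,0,0,0,-0.6]]]'
python3 to.py 0.564 0.245 0.17 0;python3 look.py socket_b 0.056 w7
```

```text
clock: 20.45
position: [0.6342, 0.0127, 0.1666]
ee_rot: [-0.0, 1.0, 0.0, 0.0]
ft_force: [0.7, 0.8, 0.7]
grip_width: 0.798
grasp_force: 0.0
clock: 21.35
position: [0.5662, 0.2374, 0.1664]
ee_rot: [0.001, 1.0, -0.0, 0.0]
ft_force: [0.5, 0.3, -0.0]
grip_width: 0.797
grasp_force: 0.0
clock 21.35 at [0.5662 0.2374 0.1664] shift [ 0.0023  0.0076 -0.0036] turn [-0.0004  0.0003 -0.0013] j [-0.75  0.37  0.35  1.61 -0.13  1.18  1.2 ] f [ 0.5  0.3 -0. ]
[ 13. 297.] 0.82 [0.6592 0.0235 0.056 ]
[263. 192.] 0.75 [0.5624 0.2442 0.056 ]
```

View pics/w7.png

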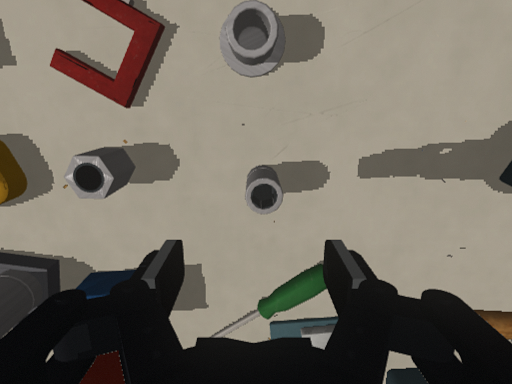

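Socket b's rim is at (264,195), which is (0.565, 0.245), and the nut is clear of the jaws.

```bash
python3 -m inch '[[[0.001,0.008,0.04,0,0,0,-0.6],[0.001,0.008,0.09,0,0,0,-0.6],[0.001,0.008,0.126,0,0,0,-0.6],[0.001,0.008,0.126,0,0,0,-0.6],[0.001,0.008,0.126,0,0,0,1],[0.001,0.008,0.126,0,0,0,1],[0.001,0.008,0.126,0,0,0,1],[0.001,0.008,0.126,0,0,0,1],[0.001,0.008,0.126,0,0,0,1],[0.001,0.008,0.126,0,0,0,1]]]' 50
python3 -m inch '[[[0,0,0,0,0,0,1],[0,0,0,0,0,0,1],[0,0,0,0,0,0,1],[0,0,-0.03,0,0,0,1],[0,0,-0.08,0,0,0,1],[0,0,-0.13,0,0,0,1],[0,0,-0.13,0,0,0,1],[0,0,-0.13,0,0,0,1],[0,0,-0.13,0,0,0,1]]]'
python3 to.py 0.432 -0.034 0.17 0
```

```text
clock: 22.45
position: [0.5662, 0.2476, 0.0431]
ee_rot: [-0.0, 1.0, 0.001, 0.002]
ft_force: [-0.5, -1.3, 7.1]
grip_width: 0.35
grasp_force: 48.9
clock: 23.35
position: [0.564, 0.2471, 0.1698]
ee_rot: [-0.001, 1.0, -0.0, -0.0]
ft_force: [0.1, 0.6, -1.0]
grip_width: 0.349
grasp_force: 49.8
clock 23.35 at [0.564  0.2471 0.1698] shift [ 1.324e-01 -2.809e-01 -1.000e-04] turn [-0.0001 -0.0009  0.0013] j [-0.76  0.37  0.34  1.6  -0.13  1.19  1.18] f [ 0.1  0.6 -1. ]
```

```bash
python3 -m inch '[[[0.132,-0.28,0,0,0,0,1],[0.132,-0.28,0,0,0,0,1],[0.132,-0.28,0,0,0,0,1],[0.132,-0.28,0,0,0,0,1],[0.132,-0.28,0,0,0,0,1],[0.132,-0.28,0,0,0,0,1],[0.132,-0.28,0,0,0,0,1],[0.132,-0.28,0,0,0,0,1],[0.132,-0.28,0,0,0,0,1],[0.132,-0.28,0,0,0,0,1]]]'
python3 -m inch '[[[0,0,0,0,0,0,1],[0,0,0,0,0,0,1],[0,0,0,0,0,0,1]]]'
python3 look.py block_b 0.02 w8;python3 to.py 0.432 -0.034 0.17 0
```

```text
clock: 24.35
position: [0.4333, -0.0315, 0.17]
ee_rot: [-0.002, 1.0, -0.0, -0.0]
ft_force: [0.3, 0.0, -1.3]
grip_width: 0.349
grasp_force: 49.8
clock: 24.65
position: [0.433, -0.0326, 0.1702]
ee_rot: [-0.001, 1.0, -0.0, -0.0]
ft_force: [-0.3, -0.1, -1.3]
grip_width: 0.346
grasp_force: 49.8
[253. 179.] 0.87 [ 0.4285 -0.034   0.02  ]
[141. 276.] 0.79 [ 0.5296 -0.1468  0.02  ]
[141. 369.] 0.57 [ 0.6468 -0.1582  0.02  ]
clock 24.75 at [ 0.433  -0.0328  0.1702] shift [ 0.001  -0.0012  0.0002] turn [-0.     -0.0001  0.0015] j [-0.55 -0.06  0.51  2.06  0.03  1.13  1.52] f [ 0.6 -0.5 -0.7]
```

View pics/w8.png

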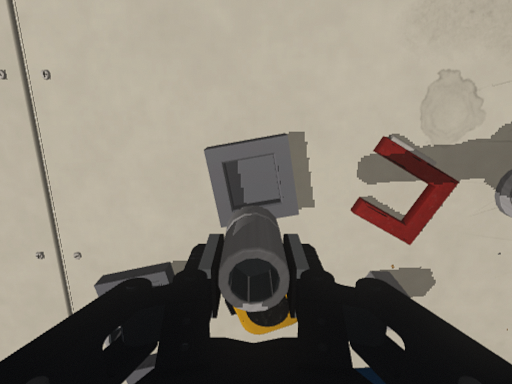

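Block b's corners average (253,181), which is (0.430, -0.034), so I lower socket b.

```bash
python3 -m inch '[[[0.002,-0.001,0.04,0,0,0,1],[0.002,-0.001,0.08,0,0,0,1],[0.002,-0.001,0.1,0,0,0,1],[0.002,-0.001,0.112,0,0,0,1],[0.002,-0.001,0.117,0,0,0,1],[0.002,-0.001,0.12,0,0,0,1],[0.002,-0.001,0.122,0,0,0,1],[0.002,-0.001,0.122,0,0,0,1],[0.002,-0.001,0.122,0,0,0,1]]]'
python3 -m inch '[[[0,0,0.001,0,0,0,1],[0,0,0.001,0,0,0,1],[0,0,0.001,0,0,0,1]]]'
```

```text
clock: 25.65
position: [0.4317, -0.0339, 0.0491]
ee_rot: [-0.001, 1.0, 0.0, 0.001]
ft_force: [0.6, -0.3, 3.3]
grip_width: 0.346
grasp_force: 50.0
clock: 25.95
position: [0.432, -0.034, 0.0489]
ee_rot: [-0.0, 1.0, 0.001, 0.001]
ft_force: [-6.3, -0.6, 21.3]
grip_width: 0.345
grasp_force: 52.4
```

Contact made. I release, lift and move back toward +y, clear of the cameras' view.

```bash
python3 -m inch '[[[0,0,0,0,0,0,-0.2],[0,0,0,0,0,0,-0.2],[0,0,0,0,0,0,-0.2],[0,0,0,0,0,0,-0.2],[0,0,-0.03,0,0,0,-0.2],[0,0,-0.07,0,0,0,-0.2],[0,0,-0.12,0,0,0,-0.2],[0,0.05,-0.15,0,0,0,-0.2],[0,0.1,-0.18,0,0,0,-0.2],[0,0.15,-0.2,0,0,0,-0.2]]]'
python3 -m inch '[[[0,0.25,0,0,0,0,-0.2],[0,0.25,0,0,0,0,-0.2],[0,0.25,0,0,0,0,-0.2],[0,0.25,0,0,0,0,-0.2],[0,0.25,0,0,0,0,-0.2],[0,0.25,0,0,0,0,-0.2],[0,0.25,0,0,0,0,-0.2],[0,0.25,0,0,0,0,-0.2],[0,0.25,0,0,0,0,-0.2],[0,0.25,0,0,0,0,-0.2]]]'
python3 - <<'E'
from h import *
im,K,R,t=cam('top'); a=cv2.resize(im[120:300,200:400],None,fx=2.7,fy=2.7,interpolation=cv2.INTER_CUBIC)
im,K,R,t=cam('scene'); b=cv2.resize(im[150:330,210:430],None,fx=2,fy=2,interpolation=cv2.INTER_CUBIC)
c=np.zeros((486,800,3),np.uint8);c[:,:400]=cv2.resize(a,(400,486*400//a.shape[1]))[:0].sum() if 0 else 0
a=cv2.resize(a,(400,360)); b=cv2.resize(b,(400,327)); c=np.zeros((360,800,3),np.uint8); c[:,:400]=a; c[:327,400:]=b
cv2.imwrite('pics/fin.png',c)
E
```

```text
clock: 26.95
position: [0.4308, 0.0987, 0.241]
ee_rot: [0.0, 1.0, 0.001, 0.001]
ft_force: [1.2, 0.3, -0.6]
grip_width: 0.603
grasp_force: 0.0
clock: 27.95
position: [0.4309, 0.3465, 0.2394]
ee_rot: [0.0, 1.0, 0.0, 0.0]
ft_force: [0.5, 0.2, -0.2]
grip_width: 0.597
grasp_force: 0.0
```

View pics/fin.png

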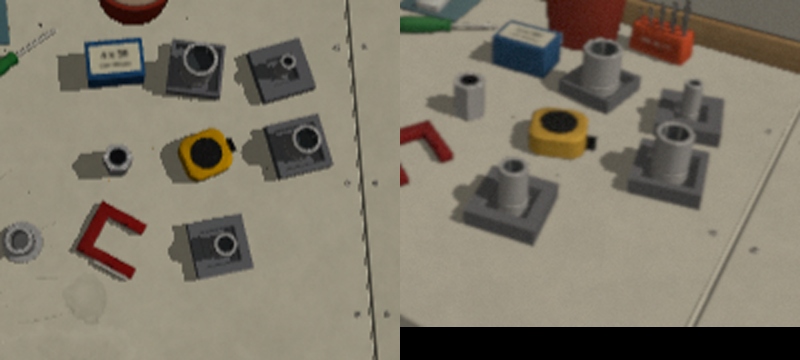

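All four sockets stand upright in their own pockets, and the nut and bush have not moved.

```bash
python3 -c "
from workcell import order; print(order.hand_in())"
```

```text
the job is handed in; nothing more can be done
None
```

The job is handed in at about 28 s of the 93 s allowed: the last pictures show all four sockets upright in their matching pockets with the nut and bush unmoved, but the hand-in returned no verdict.

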